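# Pulse the petal mill

## Task

Get the petal mill ready and pulse it: first push the feed-chute cap fully home, then take the bayonet lid (the one with the bar grip and two lugs, not the round-knobbed storage cover), set it into the mill's mouth through the two slots and twist it clockwise half-way, to the bold rib on the collar. Do not turn it on to where the lock clicks in; the switch springs back, so keep gripping the lid and finish while holding it at half-way. Leave the storage cover and the other loose things where they are.

Things in the scene. Friction and masses are not known exactly. Their poses are not given: they have to be found in the camera images.
- mill: Petal mill, fixed: round grey body 122 mm across, white collar 109 mm across on top, and a foot with a feed chute reaching 125 mm to its +y. Origin on the table under the mouth's centre, z up. Collar ribs: pairs at +x and -x mark the entry slots; seen from above, a bold rib 35 deg (0.61 rad) clockwise of each marks half-way, a dot at 70 deg the lock.
- mill_mouth (a point): Centre of the mill's mouth, level with the collar's top, 105 mm above the table; axes as the mill's. Mouth 65 mm wide; its 5 mm thick lip has two entry slots at +x and -x (79 mm over both, each 19 mm wide), below it a free channel. With the lid's x axis along this x (either way round) the lugs drop in; clearance 2 mm all round, 7 deg of yaw either way.
- mill_lid: Grey bayonet lid, loose, upright, 0.12 kg; origin under its centre, z up, x along its bar grip. Going up: plug 61 mm wide with tapered foot (0 to 22 mm); two round-nosed lugs under the bar's ends (74 mm over both, 10 wide, 9 to 15 mm up); flange 94 mm wide (22 to 30 mm); bar grip 66 long (x), 14 thick (y), free to take from 36 mm up to its top at 61 mm.
- lid_mid (a point): Centre of the bayonet lid, half-way up, 30 mm above its underside; axes as the lid's. The bar's top is 31 mm above this point. Fully seated, the flange lies on the collar and this point is 8 mm above the mill_mouth point.
- mill_switch (a joint): Pulse switch in the mill's channel, rad, 0 at rest. The seated lid's lugs meet it after about 0.14 rad of clockwise turn from the slots; then it follows the lid and grows, springing back (0.06 N m at first, 0.16 at half-way). Half-way is about 0.47; from about 0.70 two lock pawls resist (up to 0.8 N m), at about 0.87 the lock clicks in and stays.
- mill_cap_top (a point): Middle of the top of the feed-chute cap: a round grey cap 36 mm across on the chute, 94 mm to the +y side of the mouth's centre, its top about 108 mm above the table when up and 98.5 mm when fully down. A press fit that slides straight down 10 mm, takes about 6 N and stays where it is left.
- mill_cap (a joint): Travel of the feed-chute cap, m: 0 fully up, 0.010 fully home (down).
- cover_mid (a point): Centre of the storage cover, which is to be left alone: the same grey plug and flange (94 mm across, 53 mm high) but without lugs and with a round knob 28 mm across on top; this point is 26.5 mm above its underside. It may stand on either side of the mill, the lid on the other.
- rubber_duck: Small yellow duck, 56 x 46 x 42 mm, loose, to be left alone; origin under its centre.
- mini_pot_2: Smallest clay pot, 49 mm across and 38 mm high, loose, to be left alone; origin under its centre.
- floral_tape_0: Green roll of stem tape lying flat, 58 mm across and 13 mm high, loose, to be left alone; origin under its centre.
There are look-alikes about, which are no part of the job. Leave any orange or pink look-alike of the mill_lid alone.

How it is judged:
By the outcome, as a careful person would: the job done as asked, in the order asked, and still so for the second after the job is handed in, while the arm keeps its last pose, push and grip.
It also fails if it takes over 54 s, if anything falls off the work surface, if the arm or the gripper's body presses on something with over 40 N, if the wrist force passes 120 N, or if a joint passes its speed limit or range.

## Robot

A 6-joint arm with a two-finger parallel gripper is mounted at the origin on the work surface; the furniture and walls round the work are solid. World frame = base frame: x ahead of the robot, y to its left, z up, the work surface at z = 0. Lengths are in mm, angles in rad, forces in N, time in s.
With the tool pointing down it reaches from about 350 to 975 mm from the base axis. Payload 7.1 kg.
Tool frame: the origin (TCP) lies midway between the tips of the shut fingers; the grasp point (between the pads) lies 19 mm behind it; z points along the fingers, y is the line along which they close (so a half turn about z gives the same grasp; the last joint's range is limited). The gripper opens to 88 mm and grips with 3 to 60 N. Pads are 20 mm wide; open, the fingers measure 115 mm over their backs; the gripper's body (75 mm by 178 mm) begins 61 mm behind the grasp point.
Start: joints at [-1.186, 0.423, 1.63, -0, 1.089, -0.019], TCP at [245.588, -574.71, 222.675] pointing down, gripper open.
Joint ranges: [-3, 3], [-0.9, 2.11], [0.09, 2.58], [-1.31, 4.45], [0.11, 2.69], [-2.54, 2.54]. Speed limits (rad/s): [2.39, 2.39, 3.01, 3.14, 3.14, 3.14].

## Interface

Orientations are given as a rotation vector (axis times angle).
In Python, from workcell import ctrl gives the robot as it stands. The module is installed in compiled form; this text tells all that it offers.
- The arm moves only by the tool servo_tool, never from a script. Its argument "increments" is a list of rows, each a list of 7 numbers: the shift along the world's x, y, z in cm, then the turn, a rotation vector about the world's x, y, z in degrees, then the opening, from -1 (shut) to 1 (fully open). A call has 1 to 20 rows; each row is the pose to reach, as a shift and turn from the pose commanded when the call began; what a row does not reach only later rows make up. A row lasts 1/12 s, in which the tool goes at most 41.7 mm and 7.16 degrees, less where a joint would pass 70% of its speed; a pose out of reach is approached as far as the arm can. A call with a gripper value outside its range is refused whole. The fingers move at their own pace and stop on an object; the grip force is fixed at half the most. Time passes only in rows, so rows that repeat a pose let the fingers close. It gives the time, the measured TCP pose, the force, the opening and the grip force at its end, in the units of the state.
- ctrl.get_obs(): the state, without advancing time (a new reading comes with each control period).
- ctrl.get_image(name): name is "side" or "top" or "wrist"; returns a dict with "image" (384x512x3 uint8, red, green, blue), "fx", "fy", "cx", "cy" (pixels), "extrinsics" (4x4, takes a point from camera to world coordinates); the wrist camera has in their place "tool_from_camera" (4x4, takes a point from camera to tool coordinates, whose origin is the TCP and whose axes are the flange's). Camera axes: x right, y up, looking along -z (the intrinsics and any distortion apply to the point x, -y, -z); pixel columns grow to the right and rows downward; lengths in mm; the calibration is good to about 2 mm. A picture is of the moment at which its call begins: read the wrist's pose just before it. There is no depth.
- ctrl.close_job(): hands the job in; it is judged then, once.
The state is a dict: "t": time; "qpos": joint angles; "qvel": joint speeds; "joint_torque": joint torques, N m; "ee_pos": TCP position; "orientation": TCP orientation; "ft_force": force on the tool from outside, world axes, zero at the start; "moment": the same for the moment, N m; "width": finger opening in mm; "grasp_force": force on a finger pad.
Only numpy, scipy, OpenCV 4.12 (cv2) and the standard library are available. Lean on these libraries where they do the work, as an engineer would, in place of code of your own. Each camera call takes 0.05 s, during which the arm holds its last target. There are 200 camera calls.

## Working session

There is one attempt and no reset: what is moved stays moved. The work goes in short steps, Python scripts to look and compute and a tool call to move; the robot and the scene stay as the last step left them, time stands still between calls to the robot, and variables do not carry over. Pictures are saved under pics/ and viewed, at most 10 in all, crops included, and the job is handed in when it is done.

Besides the shell and the picture viewer there is one more tool, called after ">>>" as name(argument=value, ...) on one line, values as JSON. servo_tool: Moves the arm, as the interface text tells. Its arguments: {"type":"object","properties":{"increments":{"type":"array","items":{"type":"array","items":{"type":"number"}}}},"required":["increments"]}

```bash
mkdir -p pics; cat > h.py <<'E'
import numpy as np,cv2
from workcell import ctrl
def grab(n,f):
    o=ctrl.get_obs(); d=ctrl.get_image(n); cv2.imwrite('pics/'+f,cv2.cvtColor(d['image'],cv2.COLOR_RGB2BGR)); np.save('pics/'+f+'.npy',d,allow_pickle=True); return o,d
def load(f): return np.load('pics/'+f+'.npy',allow_pickle=True).item()
def ray(d,u,v):
    E=np.array(d['extrinsics']); r=E[:3,:3]@np.array([(u-d['cx'])/d['fx'],-(v-d['cy'])/d['fy'],-1]); return E[:3,3],r
def onz(d,u,v,z):
    c,r=ray(d,u,v); return (c+r*(z-c[2])/r[2])
def proj(d,p):
    E=np.array(d['extrinsics']); q=E[:3,:3].T@(np.array(p)-E[:3,3]); return d['cx']-d['fx']*q[0]/q[2], d['cy']+d['fy']*q[1]/q[2]
E
python3 - <<'E'
from h import *
for n in('top','side'):
    o,d=grab(n,n+'0.png'); print({k:(np.round(v,3).tolist()) for k,v in d.items() if k!='image'})
print(o)
a=cv2.imread('pics/top0.png');b=cv2.imread('pics/side0.png')
cv2.imwrite('pics/t0.png',cv2.resize(a,(800,600)));cv2.imwrite('pics/s0.png',cv2.resize(b,(800,600)))
E
```

```text
{'fx': 364.675, 'fy': 364.675, 'cx': 258.403, 'cy': 190.349, 'extrinsics': [[-0.001, 0.987, -0.159, 262.058], [-1.0, -0.005, -0.025, -7.333], [-0.026, 0.159, 0.987, 1167.53], [0.0, 0.0, 0.0, 1.0]]}
{'fx': 374.66, 'fy': 374.66, 'cx': 258.812, 'cy': 191.983, 'extrinsics': [[0.622, -0.364, 0.694, 1170.071], [0.783, 0.263, -0.564, -604.029], [0.023, 0.894, 0.448, 555.267], [0.0, 0.0, 0.0, 1.0]]}
{'t': 0.05, 'qpos': array([-1.18601370e+00,  4.23840007e-01,  1.63068618e+00, -8.50191627e-06,
        1.08861237e+00, -1.89701320e-02]), 'qvel': array([-0.00050275, -0.00052515, -0.00189777, -0.00141904, -0.00130339,
        0.00137255]), 'joint_torque': array([ 1.20296932e-03, -5.46082520e+01, -2.74612463e+01,  6.47271308e-02,
        1.87739107e-02, -1.75189791e-05]), 'ee_pos': array([ 245.37308878, -574.20901181,  221.90372557]), 'orientation': array([-3.07630424e+00, -6.29615863e-01,  4.53090863e-04]), 'ft_force': array([ 0.86905389, -0.41481586, -0.56593701]), 'moment': array([-0.04184208, -0.00933342,  0.04696796]), 'grasp_force': 0.0, 'width': 87.57109510888985}
```

View pics/t0.png

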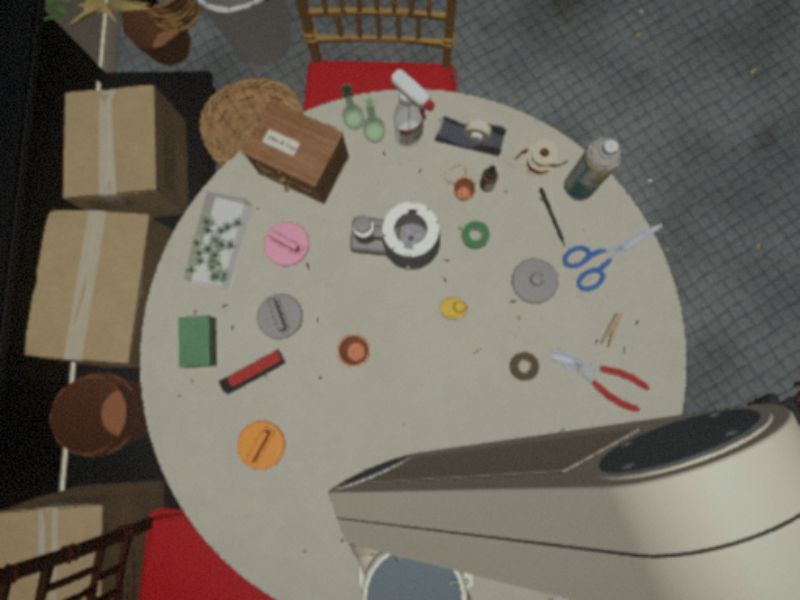

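View pics/s0.png

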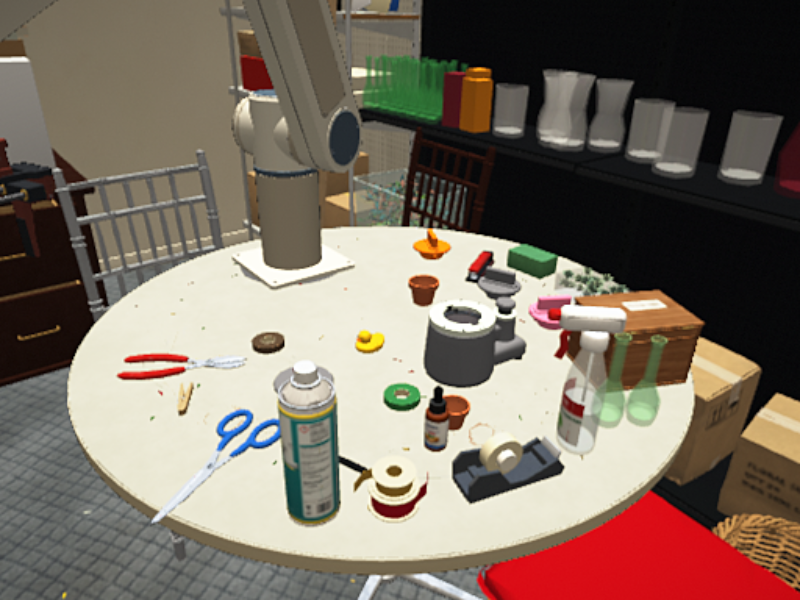

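Top view (800×600): candidates for the lid are the grey bar-grip disc (279,315), orange (261,445), pink (287,243) and the grey knobbed cover (535,281). The grey bar-grip disc fits, because the others are the wrong colour or have a knob. The mill is at (411,230) with its cap at (363,229). I'll confirm with a crop and measure.

```bash
python3 - <<'E'
from h import *
d=load('top0.png');s=load('side0.png');im=cv2.imread('pics/top0.png')
A=im[175:230,150:205];B=im[120:175,215:290]
cv2.imwrite('pics/c1.png',np.hstack([cv2.resize(A,(400,400),interpolation=cv2.INTER_CUBIC),cv2.resize(B,(400,293),interpolation=cv2.INTER_CUBIC)[:293].copy() if 0 else cv2.copyMakeBorder(cv2.resize(B,(400,293),interpolation=cv2.INTER_CUBIC),0,107,0,0,0)]))
g=im.max(2).astype(int)
# collar: bright
hsv=cv2.cvtColor(im,cv2.COLOR_BGR2HSV)
sub=np.zeros(g.shape,np.uint8); sub[125:170,240:285]=(im[125:170,240:285].min(2)>200)
n,l,st,c=cv2.connectedComponentsWithStats(sub)
for i in range(1,n):
    if st[i,4]>50:
        cn=cv2.findContours((l==i).astype(np.uint8),0,1)[0]; h=cv2.convexHull(cn[0]); e=cv2.fitEllipse(h); print('collar',st[i],e,onz(d,*e[0],105))
print('cap',onz(d,363/1.5625,229/1.5625,106))
# lid flange disc
sat=hsv[...,1]
for nm,(x,y) in dict(lid=(178,202),cover=(342,180)).items():
    m=np.zeros(g.shape,np.uint8); w=22; m[y-w:y+w,x-w:x+w]=(im[y-w:y+w,x-w:x+w].max(2)<135)
    n,l,st,c=cv2.connectedComponentsWithStats(m); i=1+np.argmax(st[1:,4]); cn=cv2.findContours((l==i).astype(np.uint8),0,1)[0]
    e=cv2.fitEllipse(cv2.convexHull(max(cn,key=len))); print(nm,st[i],e,onz(d,*e[0],30))
E
```

```text
cap [567.48530158  98.20579651 106.        ]
lid [164 188  30  29 668] ((178.89283752441406, 202.12789916992188), (28.590608596801758, 29.62885093688965), 52.45010757446289) [409.30616844 273.25123298  30.        ]
cover [327 165  30  30 690] ((341.7071533203125, 179.48118591308594), (29.013961791992188, 30.032733917236328), 103.97103881835938) [ 478.97227963 -241.43085283   30.        ]
```

View pics/c1.png

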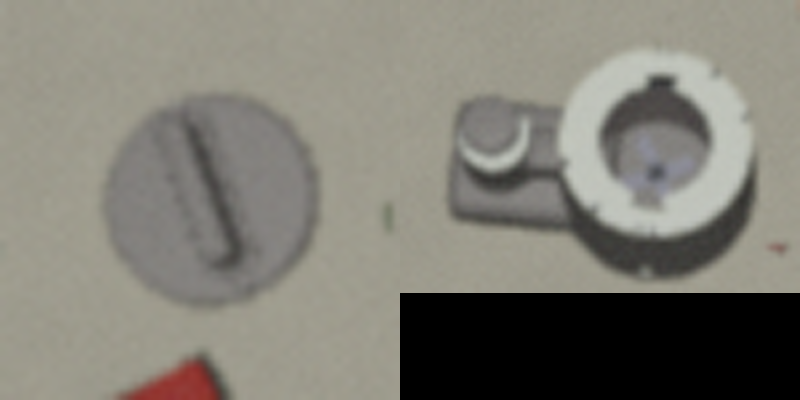

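The crop shows a grey disc with a bar grip and no knob, so that is the bayonet lid. Its bar is at about +20° from world x. The mill's slots are at crop pixels (662,80) and (648,200), with the cap at (490,125), giving a mill yaw of about -6°. I'll get the wrist camera offset and coarse mill numbers.

```bash
python3 - <<'E'
from h import *
d=load('top0.png')
print('mouth',onz(d,263.2,146.8,105)); print('cap',onz(d,231.9,143.4,107))
o,w=grab('wrist','w0.png'); print(np.round(w['tool_from_camera'],3),w['fx'],w['cx'],w['cy'],o['ee_pos'])
E
```

```text
mouth [566.2163309    5.16629776 105.        ]
cap [577.05094352  99.47484684 107.        ]
[[  -0.       0.964    0.267   72.871]
 [   1.       0.      -0.       0.318]
 [  -0.       0.267   -0.964 -162.014]
 [   0.       0.       0.       1.   ]] 302.5485674234783 250.52902833046844 186.44833023979803 [ 245.40053608 -574.27053455  221.98793689]
```

>>> servo_tool(increments=[[33.5, 61.5, 4, 0, 0, -23, -1], [33.5, 61.5, 4, 0, 0, -23, -1], [33.5, 61.5, 4, 0, 0, -23, -1], [33.5, 61.5, 4, 0, 0, -23, -1], [33.5, 61.5, 4, 0, 0, -23, -1], [33.5, 61.5, 4, 0, 0, -23, -1], [33.5, 61.5, 4, 0, 0, -23, -1], [33.5, 61.5, 4, 0, 0, -23, -1], [33.5, 61.5, 4, 0, 0, -23, -1], [33.5, 61.5, 4, 0, 0, -23, -1], [33.5, 61.5, 4, 0, 0, -23, -1], [33.5, 61.5, 4, 0, 0, -23, -1], [33.5, 61.5, 4, 0, 0, -23, -1], [33.5, 61.5, 4, 0, 0, -23, -1], [33.5, 61.5, 4, 0, 0, -23, -1], [33.5, 61.5, 4, 0, 0, -23, -1], [33.5, 61.5, 4, 0, 0, -23, -1], [33.5, 61.5, 4, 0, 0, -23, -1], [33.5, 61.5, 4, 0, 0, -23, -1], [33.5, 61.5, 4, 0, 0, -23, -1]])

```text
t: 1.82
ee_pos: [579.9, 40.1, 262.1]
orientation: [3.141, 0.005, -0.002]
ft_force: [-0.5, -0.4, -0.1]
width: 0.7
grasp_force: 0.0
```

```bash
cat >> h.py <<'E'
from scipy.spatial.transform import Rotation as R
def wgrab(f):
    o=ctrl.get_obs(); d=ctrl.get_image('wrist'); T=np.eye(4); T[:3,:3]=R.from_rotvec(o['orientation']).as_matrix(); T[:3,3]=o['ee_pos']
    d['extrinsics']=T@np.array(d['tool_from_camera']); cv2.imwrite('pics/'+f,cv2.cvtColor(d['image'],cv2.COLOR_RGB2BGR)); np.save('pics/'+f+'.npy',d,allow_pickle=True)
    x=T[:3,0]; print('t',o['t'],'tcp',o['ee_pos'].round(1),'yaw',np.degrees(np.arctan2(x[1],x[0])).round(2),'z',T[:3,2].round(3),'F',o['ft_force'].round(1),'M',o['moment'].round(2),'w',round(o['width'],1),'g',round(o['grasp_force'],1),'q',o['qpos'].round(2)); return o,d
E
python3 - <<'E'
from h import *
o,d=wgrab('w1.png')
print(proj(d,(566,5,105)),proj(d,(577,99,107)))
E
```

```text
t 1.8167 tcp [579.9  40.1 262.1] yaw 0.18 z [-0.001 -0.    -1.   ] F [-0.5 -0.4 -0.1] M [-0.01 -0.02 -0.02] w 0.7 g 0.0 q [ 0.05  0.32  1.69 -0.    1.13  1.62]
(np.float64(282.19103228700374), np.float64(184.99768789420654)) (np.float64(195.39791797282658), np.float64(175.40644557836362))
```

View pics/w1.png

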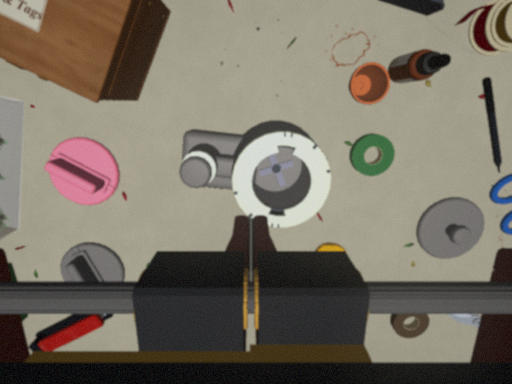

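Wrist view: mill collar at about (281,180), with slots at (285,151) and (277,210) and the cap at (197,168). Now the precise fit.

```bash
cat > mill.py <<'E'
from h import *
def fit(f,uv,r=60):
    d=load(f); im=d['image']; m=np.zeros(im.shape[:2],np.uint8); y,x=np.mgrid[:384,:512]
    m[(im.min(2)>195)&(np.hypot(x-uv[0],y-uv[1])<r)]=1
    m=cv2.morphologyEx(m,cv2.MORPH_OPEN,np.ones((3,3),np.uint8))
    n,l,st,c=cv2.connectedComponentsWithStats(m); i=1+np.argmax(st[1:,4])
    cn=max(cv2.findContours((l==i).astype(np.uint8),0,1)[0],key=len); h=cv2.convexHull(cn)[:,0]
    P=np.array([onz(d,u,v,105)[:2] for u,v in h]); (cx,cy),rr=cv2.minEnclosingCircle(P.astype(np.float32))
    e=cv2.fitEllipse(P.astype(np.float32)); print('outer ell',e); 
    c=np.array(e[0]); a=np.arange(0,360,1.); 
    for rad in (36.5,):
        pr=[]
        for t in np.radians(a):
            u,v=proj(d,(c[0]+rad*np.cos(t),c[1]+rad*np.sin(t),105)); pr.append(cv2.getRectSubPix(cv2.cvtColor(im,cv2.COLOR_RGB2GRAY),(1,1),(u,v))[0,0])
        pr=np.array(pr,float); dk=pr<(pr.max()+pr.min())/2
        for lo in (-45,135):
            s=np.arange(lo,lo+90); k=s[dk[s%360]]; print('slot',rad,lo,k.min() if len(k) else None,k.max() if len(k) else None,k.mean() if len(k) else None)
    return c
if __name__=='__main__':
    print(fit('w1.png',(281,180)))
    d=load('w1.png'); print('cap by eye',onz(d,197,168,106))
    im=d['image']; print(im[180,236:330,0].tolist())
E
python3 mill.py
```

```text
outer ell ((570.4227905273438, 6.369863510131836), (103.95230102539062, 105.19306945800781), 164.79051208496094)
slot 36.5 -45 -19 3 -8.0
slot 36.5 135 162 186 174.0
[570.42279053   6.36986351]
cap by eye [584.93070409  97.09125792 106.        ]
[215, 215, 215, 212, 216, 217, 216, 217, 218, 214, 216, 219, 216, 213, 212, 184, 140, 105, 92, 108, 128, 140, 139, 138, 138, 142, 137, 133, 136, 138, 138, 140, 139, 137, 139, 137, 137, 139, 139, 133, 139, 137, 138, 144, 140, 143, 145, 147, 142, 134, 137, 135, 138, 136, 140, 136, 137, 138, 132, 128, 109, 89, 76, 73, 74, 73, 75, 72, 72, 69, 73, 74, 71, 84, 122, 174, 205, 215, 215, 214, 214, 213, 217, 217, 217, 215, 218, 217, 213, 219, 217, 217, 214, 212]
```

>>> servo_tool(increments=[[0.3, 5.9, -4, 0, 0, 0, -1], [0.3, 5.9, -8, 0, 0, 0, -1], [0.3, 5.9, -11, 0, 0, 0, -1], [0.3, 5.9, -13.5, 0, 0, 0, -1], [0.3, 5.9, -14.8, 0, 0, 0, -1], [0.3, 5.9, -15.2, 0, 0, 0, -1], [0.3, 5.9, -15.5, 0, 0, 0, -1], [0.3, 5.9, -15.8, 0, 0, 0, -1], [0.3, 5.9, -16.0, 0, 0, 0, -1], [0.3, 5.9, -16.2, 0, 0, 0, -1], [0.3, 5.9, -16.3, 0, 0, 0, -1], [0.3, 5.9, -16.4, 0, 0, 0, -1], [0.3, 5.9, -16.4, 0, 0, 0, -1]])

```text
t: 2.95
ee_pos: [584.7, 98.6, 100.8]
orientation: [3.142, 0.003, 0.005]
ft_force: [-2.3, -3.6, 4.3]
width: 0.3
grasp_force: 2.4
```

>>> servo_tool(increments=[[-0.1, 0, -0.1, 0, 0, 0, -1], [-0.1, 0, -0.2, 0, 0, 0, -1], [-0.1, 0, -0.3, 0, 0, 0, -1], [-0.1, 0, -0.4, 0, 0, 0, -1], [-0.1, 0, -0.4, 0, 0, 0, -1], [-0.1, 0, -0.4, 0, 0, 0, -1]])

```text
t: 3.45
ee_pos: [584.8, 98.8, 98.3]
orientation: [-3.142, -0.003, -0.008]
ft_force: [-5.5, -4.8, 19.6]
width: 0.3
grasp_force: 9.7
```

>>> servo_tool(increments=[[0, 0, 4, 0, 0, 0, -1], [0, 0, 8, 0, 0, 0, -1], [-22.2, 15.7, 11, 0, 0, 20, 1], [-22.2, 15.7, 11, 0, 0, 20, 1], [-22.2, 15.7, 11, 0, 0, 20, 1], [-22.2, 15.7, 11, 0, 0, 20, 1], [-22.2, 15.7, 11, 0, 0, 20, 1], [-22.2, 15.7, 11, 0, 0, 20, 1], [-22.2, 15.7, 11, 0, 0, 20, 1], [-22.2, 15.7, 11, 0, 0, 20, 1], [-22.2, 15.7, 11, 0, 0, 20, 1], [-22.2, 15.7, 11, 0, 0, 20, 1], [-22.2, 15.7, 11, 0, 0, 20, 1]])

```text
t: 4.53
ee_pos: [361.8, 256.1, 205.0]
orientation: [-3.093, -0.547, -0.002]
ft_force: [0.0, 0.1, -0.0]
width: 70.5
grasp_force: 0.0
```

```bash
python3 - <<'E'
from h import *
o,d=wgrab('w2.png')
print(proj(d,(409,273,30)))
s=ctrl.get_image('side')['image']; cr=cv2.cvtColor(s[180:240,260:345],cv2.COLOR_RGB2BGR)
w=cv2.imread('pics/w2.png'); cv2.imwrite('pics/v2.png',np.hstack([w[:300],cv2.resize(cr,(283,300)) ]))
E
```

```text
t 4.5333 tcp [361.8 256.1 205. ] yaw 20.07 z [ 0.001  0.001 -1.   ] F [ 0.   0.1 -0. ] M [-0.02 -0.02  0.02] w 70.5 g 0.0 q [ 0.59  0.18  2.03 -0.    0.93  1.81]
(np.float64(250.41974740018716), np.float64(124.45254160175224))
```

View pics/v2.png

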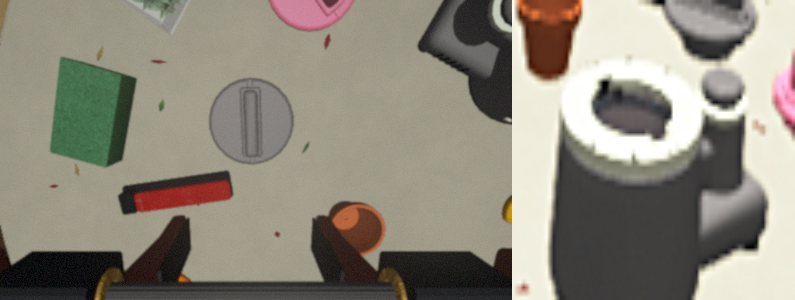

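The lid is at (251,121) with its bar nearly upright in the image, and the cap is now down on its chute. Fitting the flange and bar.

```bash
python3 - <<'E'
from h import *
d=load('w2.png'); im=d['image']; g=cv2.cvtColor(im,cv2.COLOR_RGB2GRAY); y,x=np.mgrid[:384,:512]
m=((g<150)&(np.hypot(x-251,y-121)<50)).astype(np.uint8)
n,l,st,c=cv2.connectedComponentsWithStats(m); i=1+np.argmax(st[1:,4])
h=cv2.convexHull(max(cv2.findContours((l==i).astype(np.uint8),0,1)[0],key=len))[:,0]
P=np.array([onz(d,u,v,28)[:2] for u,v in h],np.float32); e=cv2.fitEllipse(P); print(e)
# bar: dark outline pixels inside flange
med=np.median(g[(l==i)]); b=((g<med-12)&(np.hypot(x-251,y-121)<38)).astype(np.uint8)
n,l,st,c=cv2.connectedComponentsWithStats(b)
for i in range(1,n):
    if st[i,4]>25:
        q=np.argwhere(l==i)[:,::-1]; print(st[i],med)
        Q=np.array([onz(d,u,v,36)[:2] for u,v in q],np.float32); vx=cv2.fitLine(Q,1,0,.01,.01).ravel(); print('yaw',np.degrees(np.arctan(vx[1]/vx[0])),Q.mean(0),cv2.minAreaRect(Q))
print(g[100:104,236:270].tolist())
for v in (95,121,145): print(g[v,236:270].tolist())
E
```

```text
((411.31109619140625, 273.3156433105469), (94.80722045898438, 95.45735168457031), 66.58182525634766)
[ 239   85   24   74 1003] 130.0
yaw 26.47499 [412.28357 273.71658] ((411.3802185058594, 273.45941162109375), (76.77206420898438, 22.475839614868164), 22.173540115356445)
[[138, 135, 133, 125, 111, 114, 113, 103, 97, 103, 113, 121, 125, 125, 126, 129, 126, 123, 117, 99, 90, 102, 114, 111, 106, 125, 134, 135, 134, 134, 134, 133, 132, 134], [132, 132, 133, 127, 113, 115, 116, 105, 97, 100, 110, 122, 118, 123, 126, 127, 130, 126, 114, 105, 93, 103, 115, 109, 111, 127, 134, 135, 135, 136, 135, 133, 137, 135], [130, 133, 135, 122, 113, 111, 123, 106, 95, 101, 112, 119, 119, 128, 128, 127, 128, 126, 114, 104, 95, 106, 115, 112, 110, 125, 131, 135, 135, 134, 133, 132, 133, 133], [132, 135, 138, 124, 108, 114, 117, 107, 94, 103, 110, 120, 122, 125, 125, 129, 132, 125, 114, 101, 94, 103, 112, 112, 106, 123, 135, 130, 132, 132, 134, 134, 133, 132]]
[135, 135, 135, 125, 113, 115, 120, 100, 98, 104, 115, 119, 123, 122, 127, 127, 126, 122, 114, 103, 87, 99, 116, 108, 107, 121, 132, 136, 136, 131, 134, 136, 134, 133]
[133, 134, 136, 138, 121, 106, 115, 117, 105, 95, 108, 114, 120, 128, 128, 130, 126, 123, 117, 106, 97, 92, 110, 112, 108, 113, 128, 133, 132, 130, 134, 132, 136, 136]
[134, 131, 134, 134, 132, 127, 112, 111, 116, 102, 99, 110, 121, 121, 128, 125, 120, 119, 118, 110, 104, 95, 97, 116, 115, 111, 119, 133, 132, 131, 134, 133, 131, 133]
```

>>> servo_tool(increments=[[4.95, 1.72, -4, 0, 0, 2, 0.2], [4.95, 1.72, -8, 0, 0, 2, 0.2], [4.95, 1.72, -12, 0, 0, 2, 0.2], [4.95, 1.72, -15, 0, 0, 2, 0.2], [4.95, 1.72, -16.5, 0, 0, 2, 0.2], [4.95, 1.72, -16.9, 0, 0, 2, 0.2], [4.95, 1.72, -16.9, 0, 0, 2, -1], [4.95, 1.72, -16.9, 0, 0, 2, -1], [4.95, 1.72, -16.9, 0, 0, 2, -1], [4.95, 1.72, -16.9, 0, 0, 2, -1], [4.95, 1.72, -16.9, 0, 0, 2, -1], [4.95, 1.72, -16.9, 0, 0, 2, -1], [4.95, 1.72, -16.9, 0, 0, 2, -1], [4.95, 1.72, -16.9, 0, 0, 2, -1], [4.95, 1.72, -16.9, 0, 0, 2, -1]])

```text
t: 5.88
ee_pos: [410.6, 273.8, 36.6]
orientation: [-3.083, -0.603, -0.002]
ft_force: [-0.8, -1.2, 8.1]
width: 13.6
grasp_force: 30.0
```

>>> servo_tool(increments=[[0, 0, 2, 0, 0, 0, -1], [0, 0, 6, 0, 0, 0, -1], [0, 0, 10, 0, 0, 0, -1], [2, -4, 14, 0, 0, -7, -1], [3, -8, 16.4, 0, 0, -14, -1], [4, -12, 16.4, 0, 0, -21, -1], [5, -16, 16.4, 0, 0, -29, -1], [6, -19, 16.4, 0, 0, -29, -1], [6, -22, 16.4, 0, 0, -29, -1], [6, -25, 16.4, 0, 0, -29, -1], [6, -26.4, 16.4, 0, 0, -29, -1], [6, -26.4, 16.4, 0, 0, -29, -1], [6, -26.4, 16.4, 0, 0, -29, -1]])

```text
t: 6.97
ee_pos: [469.8, 9.0, 199.7]
orientation: [-3.136, 0.191, 0.0]
ft_force: [-0.1, 0.1, -1.9]
width: 13.8
grasp_force: 30.0
```

```bash
python3 - <<'E'
from h import *
from mill import fit
o,d=wgrab('w3.png'); u=proj(d,(570.4,6.4,105)); print(u)
print(fit('w3.png',u,60))
E
```

```text
t 6.9667 tcp [469.8   9.  199.7] yaw -6.99 z [-0.  0. -1.] F [-0.1  0.1 -1.9] M [-0.02 -0.   -0.  ] w 13.8 g 30.0 q [-0.01  0.23  1.98  0.    0.93  1.69]
(np.float64(237.85994746608668), np.float64(67.18856021210492))
outer ell ((568.1856689453125, 6.707390785217285), (89.15142059326172, 95.28379821777344), 177.62002563476562)
slot 36.5 -45 -19 6 -6.5
slot 36.5 135 160 188 174.0
[568.18566895   6.70739079]
```

View pics/w3.png

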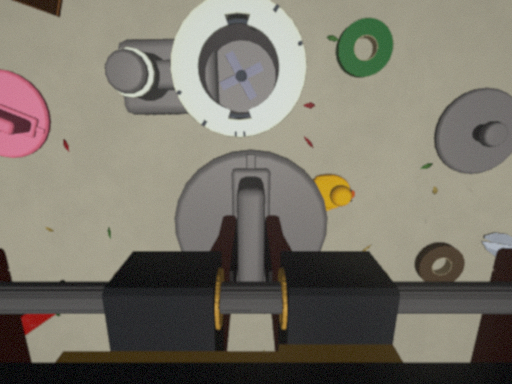

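The lid is held upright, with its bar seen end-on at (251,200). The mill collar is centred near (238,66), with slots at (237,18) and (239,113). The mask radius clipped the collar, so I'll refit both rims.

```bash
cat > rim.py <<'E'
from h import *
from scipy.optimize import least_squares
def rim(f,c):
    d=load(f); g=cv2.GaussianBlur(cv2.cvtColor(d['image'],cv2.COLOR_RGB2GRAY),(3,3),0).astype(np.float32); c=np.array(c,float)
    def prof(c,a,rs):
        uv=np.array([proj(d,(c[0]+r*np.cos(a),c[1]+r*np.sin(a),105)) for r in rs],np.float32); ok=(uv.min()>1)
        return cv2.remap(g,uv[:,0].reshape(1,-1),uv[:,1].reshape(1,-1),1)[0],ok
    for lo,hi,sg in((25,45,1),(46,62,-1)):
        P=[]
        rs=np.arange(lo,hi,.25)
        for a in np.radians(np.arange(0,360,3)):
            if lo==25 and abs(np.sin(a+.12))<.45: continue
            p,ok=prof(c,a,rs); gr=sg*np.gradient(p); k=gr.argmax()
            if ok and gr[k]>4: P.append(c+rs[k]*np.array([np.cos(a),np.sin(a)]))
        P=np.array(P); s=least_squares(lambda q:np.hypot(*(P-q[:2]).T)-q[2],[*c,(lo+hi)/2],loss='soft_l1',f_scale=.5); print(f,lo,s.x.round(2),len(P),'rms',np.sqrt(np.median(s.fun**2)).round(2))
for f,c in(('w1.png',(570,6.5)),('w3.png',(570,6.5))): rim(f,c)
E
python3 rim.py
```

```text
w1.png 25 [570.15   6.41  32.01] 84 rms 0.17
w1.png 46 [570.31   6.59  53.69] 94 rms 0.26
w3.png 25 [569.62   6.3   32.17] 84 rms 0.15
w3.png 46 [569.81   6.38  53.57] 92 rms 0.16
```

>>> servo_tool(increments=[[3, -0.1, 0, 0, 0, 0, -1], [6, -0.2, -1, 0, 0, 0, -1], [8.5, -0.25, -3, 0, 0, 0, -1], [10, -0.25, -5, 0, 0, 0, -1], [10, -0.25, -5.6, 0, 0, 0, -1], [10, -0.25, -5.9, 0, 0, 0, -1], [10, -0.25, -6.2, 0, 0, 0, -1], [10, -0.25, -6.5, 0, 0, 0, -1], [10, -0.25, -6.5, 0, 0, 0, -1]])

```text
t: 7.77
ee_pos: [569.4, 7.4, 135.0]
orientation: [-3.136, 0.187, 0.0]
ft_force: [0.2, 0.2, -1.8]
width: 13.8
grasp_force: 30.0
```

>>> servo_tool(increments=[[0.02, -0.1, -0.2, 0, 0, 0, -1], [0.02, -0.1, -0.4, 0, 0, 0, -1], [0.02, -0.1, -0.6, 0, 0, 0, -1], [0.02, -0.1, -0.8, 0, 0, 0, -1], [0.02, -0.1, -1.0, 0, 0, 0, -1], [0.02, -0.1, -1.2, 0, 0, 0, -1], [0.02, -0.1, -1.2, 0, 0, 0, -1]])

```text
t: 8.35
ee_pos: [570.0, 6.0, 122.2]
orientation: [3.136, -0.188, -0.001]
ft_force: [0.1, -0.4, -0.9]
width: 13.5
grasp_force: 30.0
```

Going in cleanly; about 2.6 mm remain.

>>> servo_tool(increments=[[0, 0, -0.1, 0, 0, 0, -1], [0, 0, -0.2, 0, 0, 0, -1], [0, 0, -0.3, 0, 0, 0, -1], [0, 0, -0.3, 0, 0, 0, -1]])

```text
t: 8.68
ee_pos: [570.3, 6.0, 119.7]
orientation: [-3.136, 0.188, -0.0]
ft_force: [0.3, 0.0, -1.2]
width: 14.2
grasp_force: 30.0
```

>>> servo_tool(increments=[[0, 0, -0.1, 0, 0, 0, -1], [0, 0, -0.2, 0, 0, 0, -1], [0, 0, -0.2, 0, 0, 0, -1]])

```text
t: 8.93
ee_pos: [570.4, 6.0, 119.5]
orientation: [-3.136, 0.188, -0.001]
ft_force: [-7.1, -0.7, 18.1]
width: 13.7
grasp_force: 30.0
```

>>> servo_tool(increments=[[0, 0, 0.1, 0, 0, 0, -1], [0, 0, 0.1, 0, 0, -2.5, -1], [0, 0, 0.1, 0, 0, -5, -1], [0, 0, 0.1, 0, 0, -7.5, -1], [0, 0, 0.1, 0, 0, -10, -1], [0, 0, 0.1, 0, 0, -12.5, -1], [0, 0, 0.1, 0, 0, -15, -1], [0, 0, 0.1, 0, 0, -17.5, -1], [0, 0, 0.1, 0, 0, -20, -1], [0, 0, 0.1, 0, 0, -20, -1], [0, 0, 0.1, 0, 0, -20, -1]])

```text
t: 9.85
ee_pos: [571.3, 6.6, 119.6]
orientation: [-3.054, 0.73, -0.003]
ft_force: [0.2, 3.2, 4.5]
width: 14.0
grasp_force: 30.0
```

```bash
python3 -c "
from h import *
wgrab('w4.png')"
```

```text
t 9.85 tcp [571.3   6.6 119.6] yaw -26.87 z [ 0.002  0.001 -1.   ] F [0.2 3.2 4.5] M [0.54 0.07 0.07] w 14.0 g 30.0 q [-0.01  0.48  1.82  0.    0.84  2.03]
```

>>> servo_tool(increments=[[0, 0, 0, 0, 0, -2.5, -1], [0, 0, 0, 0, 0, -5, -1], [0, 0, 0, 0, 0, -7.5, -1], [0, 0, 0, 0, 0, -10, -1], [0, 0, 0, 0, 0, -12.5, -1], [0, 0, 0, 0, 0, -14, -1], [0, 0, 0, 0, 0, -15, -1], [0, 0, 0, 0, 0, -15, -1], [0, 0, 0, 0, 0, -15, -1]])

```text
t: 10.65
ee_pos: [571.3, 6.4, 119.6]
orientation: [-2.934, 1.121, -0.003]
ft_force: [-0.6, 2.8, 5.1]
width: 13.8
grasp_force: 30.0
```

```bash
python3 -c "
from h import *
o,d=wgrab('w5.png')
t=ctrl.get_image('side')['image'];cr=cv2.cvtColor(t[170:260,250:350],cv2.COLOR_RGB2BGR)
cv2.imwrite('pics/v5.png',np.hstack([cv2.imread('pics/w5.png')[:300],cv2.resize(cr,(285,300),interpolation=2)]))"
```

```text
t 10.65 tcp [571.3   6.4 119.6] yaw -41.83 z [ 0.002  0.    -1.   ] F [-0.6  2.8  5.1] M [0.38 0.05 0.24] w 13.8 g 30.0 q [-0.01  0.48  1.82  0.    0.84  2.29]
```

View pics/v5.png

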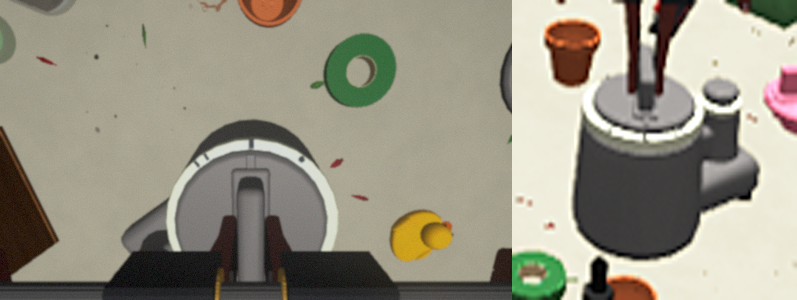

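The bar lines up with the bold rib at (251,146), between the slot pair at (200,155) and the dot at (300,158). The twist torque is 0.24 N m against the spring, and the lid is still gripped. Handing in.

```bash
python3 -c "
from workcell import ctrl
print(ctrl.close_job())"
```

```text
the job is handed in; nothing more can be done
None
```

The feed-chute cap is pushed home, and the bayonet lid is seated, turned clockwise about 35° to the bold rib and still gripped there; I handed the job in at about 10.7 s, with no verdict returned.

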